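# Spring-locked retaining bar over a wheel hub

## Task

Lock the wheel hub down in its blue cradle with the steel retaining bar that lies on the bench: lay the bar across the two aluminium posts, over the hub, one end pushed in under the pocket's roof against the spring plunger (with a light hand, never driving the spring solid), the other lowered behind the lip of the catch post and then let back under it. Leave the bar flat on both posts, held by the spring and released, without shifting the hub or knocking the pedal, tape roll or mug about.

Things in the scene. Friction and masses are not known exactly. Their poses are not given: they have to be found in the camera images.
- bar: Retaining bar: flat steel bar 180 x 24 x 10 mm (long along x) with an orange grip fin on its middle, 56 mm long (x), 14 mm thick (y), top 42 mm above the bar's underside. Origin: centre of the underside, z up through the fin. 0.2 to 0.42 kg. Both ends are alike; either may go into the pocket. Starts flat on the bench. Locked, its underside lies on both seats, 84 mm above the bench.
- cradle: Hub cradle, fixed: blue base plate 300 x 140 x 12 mm (x = -160 to +140 mm). Origin on the bench top under the hub's middle, z up, x from the spring post to the catch post. The aluminium frame that carries both posts is set, as a whole, up to 18 mm either way along this x from nominal; that setting is not measured: feel or look for it. It stays fixed under load. Posts: see the two points.
- plunger (a joint): Travel of the brass spring plunger in the pocket (m): 0 = out, face at nominal cradle x = -86 mm; grows as it is pressed towards -x; 0.020 = solid, face at -106 mm (to be avoided). The bar clears the lip from 0.011 on; about 0.015 is right; 0.004 when locked. Force 2 N when out, 9.5 N at 0.015, 12 N at 0.020, evenly. Head 26 mm wide, 1.5 to 14.5 mm above the seat.
- hub: Bicycle wheel hub, 60 mm diameter, 110 mm long along its y, lying loose across the cradle in its rests between the posts; origin at the centre of its underside, 21 mm above the bench; its top 81 mm above the bench, 3 mm under the locked bar.
- pedal: Black flat pedal, 103 x 85 x 22 mm, loose on the bench; a bystander. Origin: centre of the underside.
- masking_tape: Roll of masking tape, 94 mm across, 25 mm high, loose on the bench; a bystander. Origin: centre of the underside.
- mug: Orange mug, 81 x 113 x 101 mm with its handle, loose on the bench; a bystander. Origin: centre of the underside.
- pocket_nominal (a point): On the cradle axis at x = -76 mm, z = 84 mm: nominal mouth of the spring pocket, at seat height (axes as cradle). Seat: cradle x = -118 to -62 mm. Roof: x = -118 to -76, underside 20 mm above the seat, 6 mm thick. Cheeks x = -118 to -68, 34 mm apart inside. Lip to roof is shorter than the bar, so the bar's end goes in tilted, this end low: 8 to 12 degrees fits, more binds under the roof.
- catch_nominal (a point): On the cradle axis at x = 83 mm, z = 84 mm: nominal edge of the catch lip, at seat height (axes as cradle). Seat: cradle x = 62 to 100 mm. Lip: from x = 83 back to the end wall's face at x = 90; underside 14 mm, top 20 mm above the seat. Cheeks 7 mm high, 34 mm apart inside. The level bar clears the lip once the plunger is in by over 11 mm; locked, it meets the wall.

How it is judged:
By the outcome, as a careful person would: the job done as asked, in the order asked, and still so for the second after the job is handed in, with the robot touching nothing.
It also fails if it takes over 46 s, if anything falls off the work surface, if the arm or the gripper's body presses on something with over 40 N, if the wrist force passes 120 N, or if a joint passes its speed limit or range.

## Robot

A 7-joint arm with a two-finger parallel gripper is mounted at the origin on a cart in front of the work surface, level with it; the furniture and walls round the work are solid. World frame = base frame: x ahead of the robot, y to its left, z up, the work surface at z = 0. Lengths are in m, angles in rad, forces in N, time in s.
With the tool pointing down it reaches from about 0.425 to 0.925 m from the base axis. Payload 6.8 kg.
Tool frame: the origin (TCP) lies at the very end of the fingers, on their centre line; the grasp point (between the pads) lies 19 mm behind it; z points along the fingers, y is the line along which they close (so a half turn about z gives the same grasp; the last joint's range is limited). The gripper opens to 85 mm and grips with 20 to 120 N. Pads are 22 mm wide; open, the fingers measure 114 mm over their backs; the gripper's body (76 mm by 85 mm) begins 54 mm behind the grasp point. The pads swing forward as they close: fully open they stand 13 mm farther back than shut.
Start: joints at [-0.108, 0.477, 0.022, 1.555, -0.011, 1.109, -0.083], TCP at [0.675, 0, 0.231] pointing down, gripper open.
Joint ranges: [-2.96, 2.96], [-0.34, 2.1], [-1.41, 1.46], [0.24, 2.44], [-1.37, 4.51], [0.17, 1.92], [-2.96, 2.96]. Speed limits (rad/s): [2.39, 2.39, 3.14, 3.14, 3.14, 3.14, 3.14].

## Interface

Orientations are given as a unit quaternion [w, x, y, z].
In Python, from station import bot, monitor, read_camera, camera_info gives the robot as it stands (bot), with the cameras as plain functions and the readings (monitor).
- The arm moves only by the shell command python3 nudge.py 'ROWS' [FORCE]. ROWS is a JSON list of rows, 1 to 20 of them, each of 5 numbers: dx, dy, dz in m, then a turn about the tool's z in rad, then the opening from 0.0 (shut) to 1.0 (fully open); each row shifts and turns the commanded pose from where the row before left it, along the tool's axes as they then stand; what a row does not reach is not made up. A row lasts 1/10 s, in which the tool goes at most 0.05 m and 0.15 rad, less where a joint would pass 70% of its speed; a pose out of reach is approached as far as the arm can. The fingers move at their own pace and stop on an object; FORCE is the grip in N (left out, the last holds). Time passes only in rows, so rows that do not move let the fingers close. It prints the time, the measured TCP pose, the force, the opening and the grip force at its end.
- monitor.get_obs(): the state, without advancing time (a new reading comes with each control period).
- read_camera(name): name is "scene" or "side" or "wrist"; returns the picture (384x512x3 uint8, blue, green, red); there is no depth.
- camera_info(name): a dict with "vertical_fov" (degrees; the focal length in pixels is half the picture's height over the tangent of half this angle, whatever the lens; pixels are square), "cx", "cy" (the principal point, pixels), "k1" (the pictures are not rectified: a ray, as slopes to the right and down, at radius r is drawn at 1 + k1 r^2 times it, then the intrinsics apply), "view" (4x4, takes a point from world to camera coordinates); the wrist camera has in their place "hand_eye" (4x4, takes a point from camera to tool coordinates, whose origin is the TCP and whose axes are the flange's). Camera axes: x right, y up, looking along -z (the intrinsics and any distortion apply to the point x, -y, -z); pixel columns grow to the right and rows downward; lengths in m; the calibration is good to about 2 mm. A picture is of the moment at which its call begins: read the wrist's pose just before it. camera_info takes no time and is no camera call.
- bot.hand_in(): hands the job in; it is judged then, once.
The state is a dict: "t": time; "q": joint angles; "joint_vel": joint speeds; "joint_torque": joint torques, N m; "eef_pos": TCP position; "tool_rot": TCP orientation; "contact_force": force on the tool from outside, world axes, zero at the start; "torque": the same for the moment, N m; "gripper_width": opening from 0.0 (shut) to 1.0 (fully open); "grasp_force": force on a finger pad.
Only numpy, scipy, OpenCV 4.12 (cv2) and the standard library are available. Lean on these libraries where they do the work, as an engineer would, in place of code of your own. Each camera call takes 0.05 s, during which the arm holds its last target. There are 200 camera calls.

## Working session

There is one attempt and no reset: what is moved stays moved. The work goes in short steps, Python scripts to look and compute and a shell command to move; the robot and the scene stay as the last step left them, time stands still between calls to the robot, and variables do not carry over. Pictures are saved under pics/ and viewed, at most 10 in all, crops included, and the job is handed in when it is done.

```bash
ls; mkdir -p pics
python3 - <<'E'
from station import bot, monitor, read_camera, camera_info
import cv2,numpy as np
o=monitor.get_obs();print({k:np.round(v,3).tolist() for k,v in o.items()})
for n in("scene","side","wrist"):
    i=camera_info(n);print(n,{k:(np.round(v,4).tolist()) for k,v in i.items()})
    cv2.imwrite(f"pics/{n}0.png",read_camera(n))
a=[cv2.imread(f"pics/{n}0.png") for n in("scene","side")]
E
```

```text
nudge.py
pics
station.py
{'t': 0.0, 'q': [-0.108, 0.478, 0.022, 1.556, -0.012, 1.109, -0.083], 'joint_vel': [0.0, 0.004, -0.0, -0.0, -0.002, 0.001, 0.002], 'joint_torque': [-0.001, -59.644, 1.608, -28.119, 0.012, 0.009, 0.0], 'eef_pos': [0.674, 0.0, 0.23], 'tool_rot': [-0.001, 0.707, 0.707, -0.001], 'contact_force': [0.162, -0.473, 0.149], 'torque': [0.009, -0.019, 0.03], 'grasp_force': 0.0, 'gripper_width': 1.002}
scene {'vertical_fov': 53.5699, 'cx': 260.1161, 'cy': 191.9673, 'k1': 0.0054, 'view': [[-0.7186, -0.6954, -0.0013, 0.4834], [0.5343, -0.5534, 0.639, -0.2847], [-0.4451, 0.4584, 0.7692, -1.2244], [0.0, 0.0, 0.0, 1.0]]}
side {'vertical_fov': 49.6531, 'cx': 252.344, 'cy': 190.405, 'k1': -0.0908, 'view': [[0.9279, -0.3726, 0.0145, -0.4505], [0.2225, 0.5845, 0.7803, -0.2852], [-0.2992, -0.7207, 0.6253, -1.1962], [0.0, 0.0, 0.0, 1.0]]}
wrist {'vertical_fov': 67.8531, 'cx': 251.6236, 'cy': 195.2738, 'k1': 0.018, 'hand_eye': [[-0.0, 0.9566, 0.2913, 0.0741], [1.0, 0.0001, -0.0003, 0.0004], [-0.0003, 0.2913, -0.9566, -0.1437], [0.0, 0.0, 0.0, 1.0]]}
```

View pics/scene0.png

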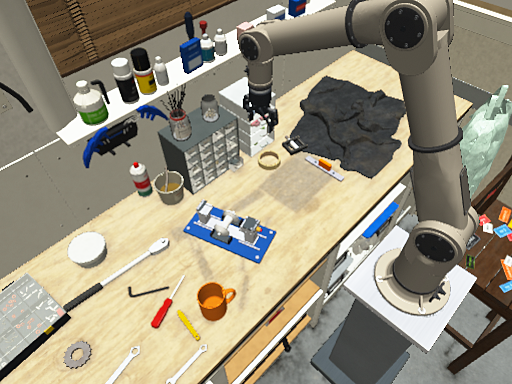

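View pics/side0.png

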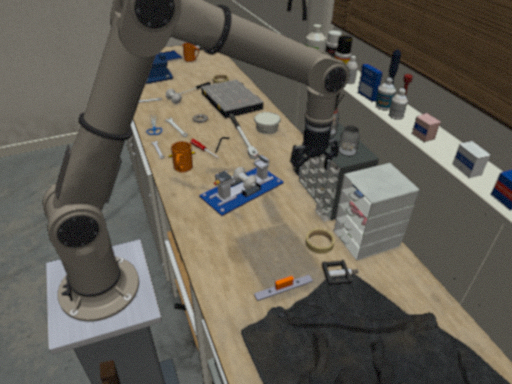

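View pics/wrist0.png

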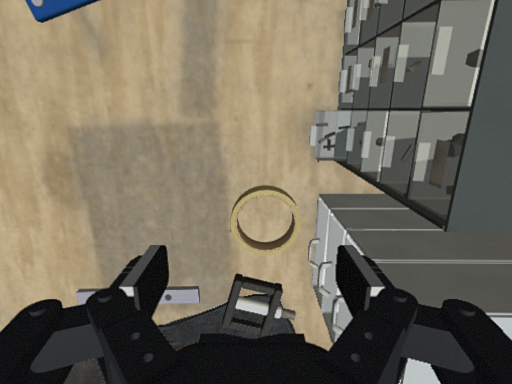

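The scene view shows the cradle at about (230,230), the bar with its orange fin at (323,167), the mug at (213,300), the tape at (269,159) and the pedal at (294,143). In the side view the cradle is at (240,190) and the bar at (284,288). The wrist view shows part of the bar at (140,296).

```bash
cat > h.py <<'E'
import numpy as np,cv2
from station import bot, monitor, read_camera, camera_info
from scipy.spatial.transform import Rotation as R
def cam(n,o=None):
    i=camera_info(n);f=192/np.tan(np.radians(i["vertical_fov"]/2))
    if "view" in i: T=np.linalg.inv(np.array(i["view"]))
    else:
        W=np.eye(4);q=o["tool_rot"];W[:3,:3]=R.from_quat([q[1],q[2],q[3],q[0]]).as_matrix();W[:3,3]=o["eef_pos"]
        T=W@np.array(i["hand_eye"])
    return f,i["cx"],i["cy"],i["k1"],T
def ray(c,u,v):
    f,cx,cy,k,T=c;d=np.array([(u-cx)/f,(v-cy)/f]);s=d.copy()
    for _ in range(8): s=d/(1+k*(s@s))
    return T[:3,3],T[:3,:3]@np.array([s[0],-s[1],-1])
def onz(c,u,v,z):
    p,d=ray(c,u,v);return p+d*(z-p[2])/d[2]
def proj(c,P):
    f,cx,cy,k,T=c;p=np.linalg.inv(T)@np.append(P,1);s=np.array([p[0],-p[1]])/-p[2];s=s*(1+k*(s@s));return s*f+[cx,cy]
def tri(c1,a,c2,b):
    p,d=ray(c1,*a);q,e=ray(c2,*b);d/=np.linalg.norm(d);e/=np.linalg.norm(e)
    s=np.linalg.lstsq(np.c_[d,-e],q-p,rcond=None)[0];x,y=p+s[0]*d,q+s[1]*e
    return (x+y)/2,np.linalg.norm(x-y)
def big(m,x0,y0,x1,y1):
    z=np.zeros_like(m);z[y0:y1,x0:x1]=m[y0:y1,x0:x1]
    return max(cv2.findContours(z,cv2.RETR_EXTERNAL,cv2.CHAIN_APPROX_NONE)[0],key=cv2.contourArea)
E
python3 - <<'E'
from h import *
cs={n:cam(n) for n in("scene","side")};box={"scene":(290,140,370,200),"side":(235,255,335,315)};cb={"scene":(160,190,300,275),"side":(185,150,300,225)}
P={}
for n,c in cs.items():
    hsv=cv2.cvtColor(cv2.imread(f"pics/{n}0.png"),cv2.COLOR_BGR2HSV)
    k=big(cv2.inRange(hsv,(5,170,120),(17,255,255)),*box[n]);P[n]=k[:,0].mean(0)
    r=cv2.minAreaRect(k);print(n,"fin",r,onz(c,*r[0],.026).round(4))
    k=big(cv2.inRange(hsv,(100,150,60),(125,255,255)),*cb[n]);h=cv2.approxPolyDP(cv2.convexHull(k),6,True)[:,0]
    print([(p.tolist(),onz(c,*p,.012)[:2].round(4).tolist()) for p in h])
print(tri(cs["scene"],P["scene"],cs["side"],P["side"]))
a=cv2.imread("pics/scene0.png")[185:275,165:295];b=cv2.imread("pics/side0.png")[150:225,185:300]
f=lambda i:cv2.resize(i,(780,290),interpolation=3)
cv2.imwrite("pics/crop1.png",np.vstack([cv2.resize(a,(420,291),interpolation=2),cv2.resize(b,(420,274),interpolation=2)]))
E
```

```text
scene fin ((323.95587158203125, 165.0735321044922), (13.719886779785156, 4.630461692810059), 30.963754653930664) [ 0.5039 -0.1916  0.026 ]
[([275, 232], [0.4342, 0.1716]), ([256, 262], [0.3991, 0.3021]), ([184, 229], [0.673, 0.3847]), ([196, 213], [0.6967, 0.3104])]
side fin ((284.45001220703125, 281.8500061035156), (7.589466094970703, 17.39252471923828), 71.56504821777344) [ 0.5079 -0.1922  0.026 ]
[([281, 181], [0.7096, 0.2635]), ([222, 214], [0.4382, 0.1651]), ([201, 196], [0.3979, 0.2855]), ([268, 173], [0.6836, 0.3287])]
(array([ 0.50439572, -0.19212249,  0.02686436]), np.float64(0.0031442123814379064))
```

View pics/crop1.png

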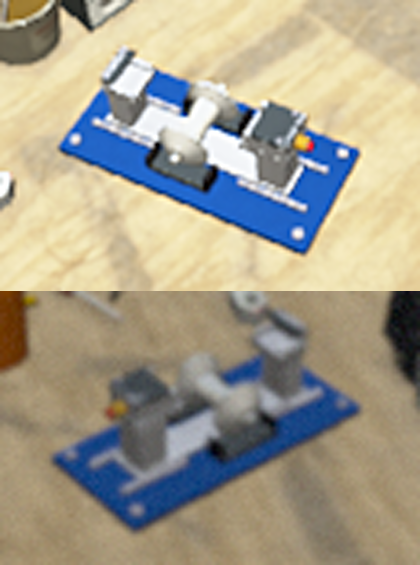

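In the crop, the spring post (dark roof, brass/red knob) is at the robot-side end, and the catch post with its lip is at the far end. Cradle x therefore points roughly along world (0.93, 0.36). Next I'll look at it closely from the wrist.

```bash
python3 nudge.py '[[0.04,-0.02,0,0,1],[0.04,-0.02,0,0,1],[0.04,-0.02,0,0,1],[0.04,-0.02,0,0,1],[0.04,-0.02,0,0,1],[0.02,-0.01,0,0,1],[0,0,0,0,1],[0,0,0,0,1]]'
python3 - <<'E'
from h import *
import pickle
o=monitor.get_obs();cv2.imwrite("pics/w1.png",read_camera("wrist"));pickle.dump(o,open("w1.pkl","wb"));print(o["eef_pos"],o["contact_force"])
E
```

```text
t: 0.95
eef_pos: [0.5649, 0.2199, 0.2311]
tool_rot: [0.0, 0.707, 0.707, -0.0]
contact_force: [-1.1, -0.3, -0.5]
gripper_width: 1.003
grasp_force: 0.0
[0.56491376 0.21987398 0.23111864] [-1.11319806 -0.34773436 -0.52288791]
```

View pics/w1.png

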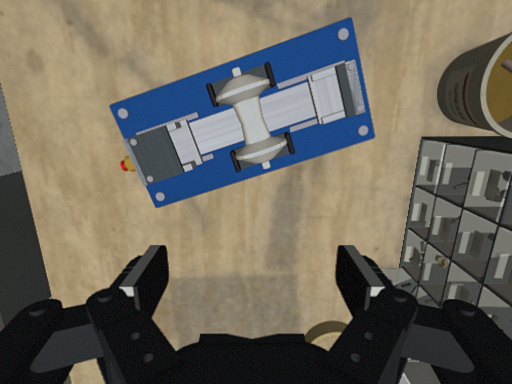

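The wrist view shows the plate corners at about (110,106), (352,18), (374,137) and (157,207), the dark roof at (160,152) and the dark lip at (345,90). I'll fit the plate pose, then take brightness profiles along the axis to find the frame setting.

```bash
python3 - <<'E'
from h import *
import pickle
o=pickle.load(open("w1.pkl","rb"));c=cam("wrist",o);im=cv2.imread("pics/w1.png");hsv=cv2.cvtColor(im,cv2.COLOR_BGR2HSV)
k=big(cv2.inRange(hsv,(100,150,60),(125,255,255)),90,0,400,230)
hull=cv2.convexHull(k)[:,0]
W=np.array([onz(c,*p,.012)[:2] for p in hull])
r=cv2.minAreaRect((W*1000).astype(np.float32));print(r)
b=cv2.boxPoints(r)/1000
L=[b[(i+1)%4]-b[i] for i in range(4)];e=max(L,key=np.linalg.norm);e=e*np.sign(e[0])
ex=e/np.linalg.norm(e);ey=np.array([-ex[1],ex[0]]);O=np.array(r[0])/1000+.01*ex
print("O",O,"yaw",np.arctan2(ex[1],ex[0]));np.savez("cr.npz",O=O,ex=ex,ey=ey)
g=cv2.cvtColor(im,cv2.COLOR_BGR2GRAY).astype(np.float32)
def prof(z,xs,ys):
    out=[]
    for x in xs:
        pts=np.array([proj(c,[*(O+x*ex+y*ey),z]) for y in ys],np.float32)
        out.append(cv2.remap(g,pts[:,:1].copy(),pts[:,1:].copy(),1).mean())
    return np.array(out).round().astype(int)
ys=np.linspace(-.009,.009,7)
for nm,z,a,bb in(("roof z.110",.110,-.14,-.05),("lip z.104",.104,.05,.12)):
    xs=np.arange(a,bb,.002);print(nm,[(int(round(x*1000)),int(v)) for x,v in zip(xs,prof(z,xs,ys))])
# hub check: bright blob lateral
E
python3 - <<'E'
import cv2
im=cv2.imread("pics/w1.png");a=im[110:210,100:220];b=im[50:140,290:390]
import numpy as np
cv2.imwrite("pics/crop2.png",np.hstack([cv2.resize(a,(400,400),interpolation=0),cv2.resize(b,(400,400),interpolation=0)]))
E
```

```text
((556.0454711914062, 278.229248046875), (297.0254211425781, 137.4040985107422), 18.353803634643555)
O [0.56553677 0.28137809] yaw 0.32033432
roof z.110 [(-140, 151), (-138, 150), (-136, 151), (-134, 150), (-132, 150), (-130, 148), (-128, 122), (-126, 113), (-124, 135), (-122, 136), (-120, 131), (-118, 134), (-116, 128), (-114, 126), (-112, 75), (-110, 73), (-108, 74), (-106, 72), (-104, 71), (-102, 73), (-100, 72), (-98, 73), (-96, 74), (-94, 73), (-92, 74), (-90, 74), (-88, 73), (-86, 74), (-84, 75), (-82, 77), (-80, 72), (-78, 72), (-76, 58), (-74, 151), (-72, 178), (-70, 176), (-68, 176), (-66, 176), (-64, 176), (-62, 176), (-60, 176), (-58, 177), (-56, 143), (-54, 140), (-52, 186), (-50, 184)]
lip z.104 [(50, 176), (52, 176), (54, 175), (56, 175), (58, 84), (60, 186), (62, 182), (64, 175), (66, 179), (68, 176), (70, 174), (72, 172), (74, 181), (76, 181), (78, 178), (80, 179), (82, 150), (84, 53), (86, 73), (88, 73), (90, 72), (92, 112), (94, 135), (96, 137), (98, 138), (100, 128), (102, 64), (104, 84), (106, 162), (108, 157), (110, 155), (112, 151), (114, 147), (116, 146), (118, 147)]
```

View pics/crop2.png

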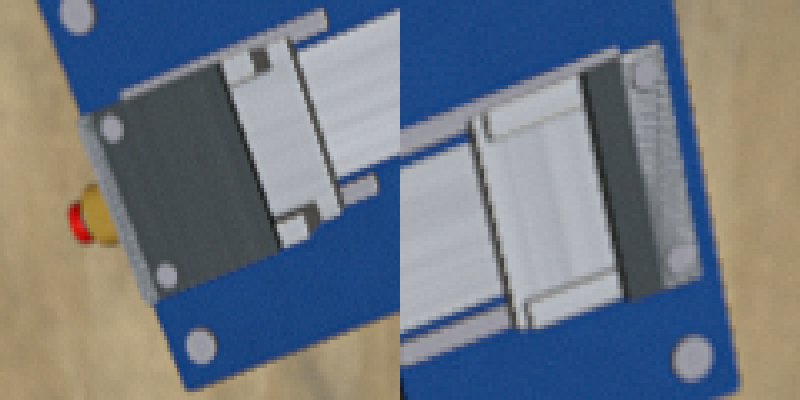

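The crop shows the roof's mouth edge and the lip edge cleanly. Measured along the axis, the roof edge is at about -75 mm and the lip edge at about +83 mm, so the frame sits near nominal (about +0.3 mm in the fitted frame). Now the bar.

```bash
python3 nudge.py '[[-0.048,-0.006,0,0,1],[-0.048,-0.006,0,0,1],[-0.048,-0.006,0,0,1],[-0.048,-0.006,0,0,1],[-0.048,-0.006,0,0,1],[-0.048,-0.006,0,0,1],[-0.048,-0.006,0,0,1],[-0.048,-0.006,0,0,1],[-0.048,-0.006,0,0,1],[-0.048,-0.006,0,0,1],[0,0,0,0,1],[0,0,0,0,1]]'
python3 - <<'E'
from h import *
o=monitor.get_obs();im=read_camera("wrist");cv2.imwrite("pics/w2.png",im)
c=cam("wrist",o);hsv=cv2.cvtColor(im,cv2.COLOR_BGR2HSV)
k=big(cv2.inRange(hsv,(5,170,100),(17,255,255)),0,0,512,384)
r=cv2.minAreaRect(k);print("fin px",r)
m=cv2.inRange(hsv,(90,0,110),(140,70,255))|cv2.inRange(hsv,(5,170,100),(17,255,255))
m=cv2.morphologyEx(m,cv2.MORPH_CLOSE,np.ones((7,7)))
u,v=map(int,r[0]);n,l,s,_=cv2.connectedComponentsWithStats(m);lab=l[v,u];print(s[lab])
k=np.argwhere(l==lab)[:,::-1].astype(np.float32)
kk=cv2.convexHull(k)[:,0];W=np.array([onz(c,*p,.010)[:2] for p in kk])*1000
r=cv2.minAreaRect(W.astype(np.float32));print("bar mm",r,cv2.boxPoints(r).round(1).tolist(),o["eef_pos"])
E
```

```text
t: 2.2
eef_pos: [0.5037, -0.263, 0.2311]
tool_rot: [0.0, 0.709, 0.705, -0.0]
contact_force: [0.1, 0.2, 0.5]
gripper_width: 1.001
grasp_force: 0.0
fin px ((232.0, 120.0), (2.0, 0.0), 180.0)
[ 179  102  147   23 2259]
bar mm ((505.19989013671875, -194.84365844726562), (178.72152709960938, 22.609699249267578), 1.4941819906234741) [[415.6000061035156, -185.89999389648438], [416.20001220703125, -208.5], [594.7999877929688, -203.8000030517578], [594.2000122070312, -181.1999969482422]] [ 0.5036578  -0.263012    0.23113477]
```

View pics/w2.png

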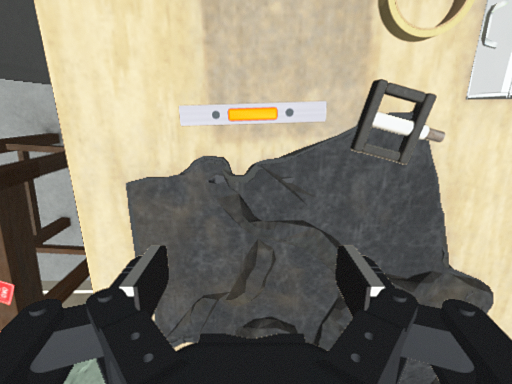

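The bar lies at (180..327, 102..125) px, centred at world (0.505, -0.195), yaw 1.5°. I'll move above it and turn the fingers across the fin.

```bash
python3 nudge.py '[[0.034,0.001,0.02,0,1],[0.034,0.001,0.02,0,1],[0,0,0.01,0.14,1],[0,0,0.01,0.14,1],[0,0,0.01,0.14,1],[0,0,0.01,0.14,1],[0,0,0.01,0.14,1],[0,0,0.01,0.14,1],[0,0,0.01,0.14,1],[0,0,0.01,0.14,1],[0,0,0.01,0.14,1],[0,0,0.01,0.14,1],[0,0,0.01,0.14,1],[0,0,0,0.01,1],[0,0,0,0,1],[0,0,0,0,1]]'
python3 - <<'E'
from h import *
o=monitor.get_obs();q=o["tool_rot"];M=R.from_quat([q[1],q[2],q[3],q[0]]).as_matrix()
print("psi",np.arctan2(M[1,0],M[0,0]),"tilt",M[:,2],"delta tool",M.T@(np.array([.5052,-.1948,.016])-o["eef_pos"]),o["q"])
E
```

```text
t: 3.85
eef_pos: [0.5075, -0.1915, 0.0818]
tool_rot: [-0.0, 1.0, 0.012, 0.0]
contact_force: [0.3, -0.3, 0.3]
gripper_width: 1.004
grasp_force: 0.0
psi 0.024322326230168938 tilt [ 9.16489379e-04  2.23462100e-04 -9.99999555e-01] delta tool [-0.00245854  0.00324718  0.06583215] [-0.09519858  0.48947514  0.43589335  2.02045134 -0.31584871  0.6952688
 -1.00595553]
```

```bash
python3 nudge.py '[[-0.0025,0.003,0.022,0,0.6],[0,0,0.022,0,0.6],[0,0,0.02,0,0.6],[0,0,0.002,0,0.6],[0,0,0,0,0],[0,0,0,0,0],[0,0,0,0,0],[0,0,0,0,0],[0,0,0,0,0],[0,0,0,0,0]]' 40
```

```text
t: 4.85
eef_pos: [0.5055, -0.1952, 0.0166]
tool_rot: [0.0, 1.0, 0.011, 0.001]
contact_force: [-0.9, 1.6, 7.0]
gripper_width: 0.159
grasp_force: 40.4
```

```bash
python3 nudge.py '[[0,0,-0.01,0,0],[0,0,-0.02,0,0],[0,0,-0.04,0,0],[0,0,-0.04,0,0],[0,0,-0.04,0,0],[0,0,-0.04,0,0],[0,0,0,0,0]]'; python3 nudge.py '[[0.0088,-0.0405,0,0,0],[0.0088,-0.0405,0,0,0],[0.0088,-0.0405,0,0,0],[0.0088,-0.0405,0,0,0],[0.0088,-0.0405,0,0,0],[0.0088,-0.0405,0,0,0],[0.0088,-0.0405,0,0,0],[0.0088,-0.0405,0,0,0],[0.0088,-0.0405,0,0,0],[0.0088,-0.0405,0,0,0],[0.0088,-0.0405,0,0,0],[0.0088,-0.0405,0,0,0],[0,0,0,-0.1,0],[0,0,0,-0.1,0],[0,0,0,-0.096,0],[0,0,0,0,0],[0,0,0,0,0]]'
cat >> h.py <<'E'
def where():
    d=np.load("cr.npz");o=monitor.get_obs();q=o["tool_rot"];M=R.from_quat([q[1],q[2],q[3],q[0]]).as_matrix();p=np.array(o["eef_pos"]);f=np.array(o["contact_force"])
    r=p[:2]-d["O"];psi=np.arctan2(M[1,0],M[0,0])
    print("t",round(o["t"],2),"cradle xyz mm",np.round(1000*np.array([r@d["ex"],r@d["ey"],p[2]]),2),"yaw err",round(psi-np.arctan2(d["ex"][1],d["ex"][0]),4),"F cradle",np.round([f[:2]@d["ex"],f[:2]@d["ey"],f[2]],1),"grip",round(o["grasp_force"],1),round(o["gripper_width"],3))
    return o
E
python3 -c "
from h import *
o=where();print(o['torque'])
cv2.imwrite('pics/w3.png',read_camera('wrist'));cv2.imwrite('pics/s3.png',read_camera('side'));cv2.imwrite('pics/c3.png',read_camera('scene'))"
```

```text
t: 5.55
eef_pos: [0.5072, -0.1964, 0.2109]
tool_rot: [0.001, 1.0, 0.01, 0.005]
contact_force: [0.9, -0.8, -4.3]
gripper_width: 0.155
grasp_force: 39.7
t: 7.25
eef_pos: [0.5994, 0.2925, 0.2044]
tool_rot: [0.0, 0.988, 0.156, -0.001]
contact_force: [0.0, 0.6, -4.1]
gripper_width: 0.154
grasp_force: 40.2
t 7.25 cradle xyz mm [ 3.5650e+01 -6.0000e-02  2.0439e+02] yaw err -0.0064 F cradle [ 0.2  0.6 -4.1] grip 40.2 0.154
[ 0.06669188 -0.00377774 -0.04976664]
```

View pics/w3.png

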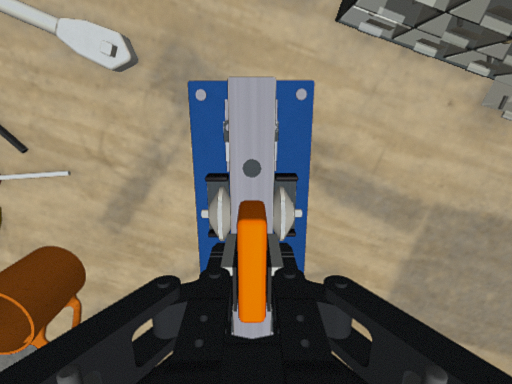

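The bar is held straight, with its + end at row 77 and columns 228–275, the fin spanning rows 201–322, and the cradle centred beneath. I'll compute the grip offset along the bar.

Run:
```python
from h import *
o=dict(tool_rot=[1,0,0,0],eef_pos=[0,0,0]);c=cam("wrist",o)
im=cv2.imread("pics/w3.png");g=im[:,240:264].mean((1,2));print("rows",g[70:86].round().tolist())
for z in(.0066,):
  for v in(76,77,78): print("end",v,onz(c,251.5,v,z).round(4), "L/R",onz(c,228,v+20,z).round(4),onz(c,275,v+20,z).round(4))
print("fin top",onz(c,251.5,201,-.0254).round(4),onz(c,251.5,322,-.0254).round(4))
```

```text
rows [154.0, 154.0, 154.0, 155.0, 156.0, 156.0, 136.0, 143.0, 156.0, 157.0, 156.0, 156.0, 156.0, 156.0, 157.0, 156.0]
end 76 [0.0896 0.0002 0.0066] L/R [ 0.0804 -0.0115  0.0066] [0.0804 0.0119 0.0066]
end 77 [0.0891 0.0002 0.0066] L/R [ 0.0799 -0.0115  0.0066] [0.0799 0.0119 0.0066]
end 78 [0.0887 0.0002 0.0066] L/R [ 0.0795 -0.0115  0.0066] [0.0795 0.0119 0.0066]
fin top [ 0.036   0.0002 -0.0254] [-0.0275  0.0002 -0.0254]
```

Grip offset is under 1 mm. Next I'll lower the + end onto the lip's top so the bar pivots in a light grip, with the pocket end hanging free short of the spring seat.

```bash
python3 nudge.py '[[0,0,0.035,-0.006,0],[0,0,0.03,0,0],[0,0,0.012,0,0],[0,0,0,0,0],[0,0,0.002,0,0],[0,0,0.002,0,0],[0,0,0.002,0,0]]' 25; python3 -c "
from h import *
where()"; python3 nudge.py '[[0,0,0.002,0,0],[0,0,0.002,0,0],[0,0,0.002,0,0],[0,0,0,0,0]]'; python3 -c "
from h import *
where()"
```

```text
t: 8.1
eef_pos: [0.601, 0.2935, 0.1237]
tool_rot: [-0.0, 0.987, 0.161, 0.001]
contact_force: [-0.2, -0.3, -3.6]
gripper_width: 0.156
grasp_force: 40.1
t 8.1 cradle xyz mm [ 37.43   0.3  123.7 ] yaw err 0.0023 F cradle [-0.3 -0.2 -3.6] grip 40.1 0.156
t: 8.5
eef_pos: [0.5995, 0.2931, 0.118]
tool_rot: [-0.0, 0.987, 0.161, -0.0]
contact_force: [-7.2, -2.5, 8.3]
gripper_width: 0.155
grasp_force: 42.4
t 8.5 cradle xyz mm [ 35.93   0.39 118.01] yaw err 0.0024 F cradle [-7.6 -0.1  8.3] grip 42.4 0.155
```

```bash
python3 nudge.py '[[0,0,0.002,0,0],[0,0,0.002,0,0],[0,0,0.001,0,0],[0,0,0,0,0]]' 22; python3 -c "
from h import *
where();cv2.imwrite('pics/w4.png',read_camera('wrist'));cv2.imwrite('pics/s4.png',read_camera('side'))"
```

```text
t: 8.9
eef_pos: [0.598, 0.2926, 0.1127]
tool_rot: [-0.0, 0.987, 0.161, -0.002]
contact_force: [-11.2, -3.5, 12.0]
gripper_width: 0.156
grasp_force: 44.0
t 8.9 cradle xyz mm [ 34.39   0.41 112.7 ] yaw err 0.0025 F cradle [-11.7   0.2  12. ] grip 44.0 0.156
```

View pics/w4.png

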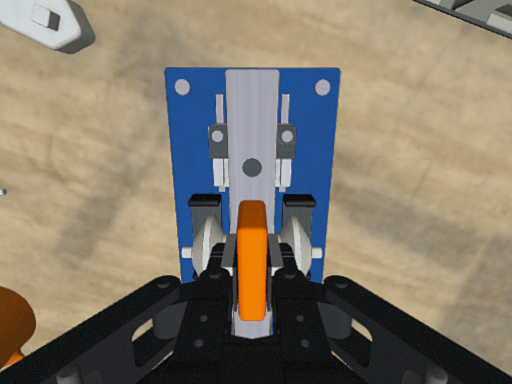

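The bar's + end has risen (row ~69, columns 226–279), so the bar has pivoted. I'll measure the tilt from the end row and the hole position.

```bash
cat >> h.py <<'E'
def endrow(im,u0=240,u1=264):
    g=im[40:130,u0:u1].astype(int).mean((1));s=np.abs(g-g[60]).sum(1);return g,s
def tiltrows():
    c=cam("wrist",dict(tool_rot=[1,0,0,0],eef_pos=[0,0,0]))
    for a in range(0,16,2):
        s,k=np.sin(np.radians(a)),np.cos(np.radians(a))
        f=lambda x,d:proj(c,[x*k+d*s,0,-.019+d*k-x*s])
        print(a,"end",f(.0893,.0256)[1].round(1),"hole45?",f(.045,.0256)[1].round(1),"width@-8mm",(285.4*.024/(.1437+0)).__round__(1))
E
python3 - <<'E'
from h import *
tiltrows()
for n in("w3","w4"):
    im=cv2.imread(f"pics/{n}.png");hsv=cv2.cvtColor(im,cv2.COLOR_BGR2HSV)
    print(n,[ (r,im[r,251].tolist()) for r in range(60,82,1)])
    b=im[150:190,235:268].mean(2);m=(b<110).astype(np.uint8);y,x=np.nonzero(m);print("hole",y.mean()+150,x.mean()+235)
E
```

```text
0 end 76.6 hole45? 166.4 width@-8mm 47.7
2 end 74.0 hole45? 165.3 width@-8mm 47.7
4 end 71.5 hole45? 164.4 width@-8mm 47.7
6 end 69.2 hole45? 163.5 width@-8mm 47.7
8 end 67.0 hole45? 162.8 width@-8mm 47.7
10 end 64.9 hole45? 162.1 width@-8mm 47.7
12 end 63.1 hole45? 161.6 width@-8mm 47.7
14 end 61.4 hole45? 161.2 width@-8mm 47.7
w3 [(60, [114, 147, 167]), (61, [115, 149, 168]), (62, [114, 149, 169]), (63, [113, 147, 166]), (64, [116, 148, 169]), (65, [115, 149, 169]), (66, [119, 152, 171]), (67, [123, 157, 173]), (68, [122, 157, 174]), (69, [126, 158, 177]), (70, [130, 162, 180]), (71, [130, 161, 179]), (72, [129, 161, 179]), (73, [129, 162, 180]), (74, [132, 165, 182]), (75, [130, 166, 185]), (76, [118, 142, 156]), (77, [145, 144, 147]), (78, [167, 155, 156]), (79, [165, 155, 154]), (80, [166, 158, 156]), (81, [163, 155, 153])]
hole 167.81395348837208 251.43023255813955
w4 [(60, [137, 172, 191]), (61, [140, 173, 192]), (62, [140, 175, 192]), (63, [143, 178, 195]), (64, [140, 175, 195]), (65, [141, 176, 196]), (66, [139, 174, 194]), (67, [115, 118, 123]), (68, [115, 82, 64]), (69, [140, 127, 125]), (70, [167, 158, 158]), (71, [176, 166, 166]), (72, [175, 163, 163]), (73, [174, 162, 164]), (74, [176, 166, 165]), (75, [176, 165, 164]), (76, [177, 164, 164]), (77, [175, 163, 163]), (78, [176, 164, 161]), (79, [175, 166, 164]), (80, [175, 165, 164]), (81, [176, 165, 165])]
hole 167.08695652173913 251.58695652173913
```

```bash
cat >> h.py <<'E'
def fit(n,e=None):
    from scipy.optimize import least_squares
    im=cv2.imread(f"pics/{n}.png");c=cam("wrist",dict(tool_rot=[1,0,0,0],eef_pos=[0,0,0]))
    b=im[150:190,235:268].mean(2);y,x=np.nonzero(b<110);hole=y.mean()+150
    hsv=cv2.cvtColor(im,cv2.COLOR_BGR2HSV)
    S=cv2.resize(hsv[:,:,1].astype(np.float32),None,fx=1,fy=1)
    def width(r):
        s=S[r-1:r+2].mean(0);l=next(u for u in range(240,200,-1) if s[u]>60);q=next(u for u in range(262,310) if s[u]>60)
        l+=1-(60-s[l+1])/(s[l]-s[l+1]);q-=1-(60-s[q-1])/(s[q]-s[q-1])+0;l=l
        return q-l
    rows=(86,92,98,104);w=[width(r) for r in rows]
    if e is None:
        s=S[:,246:258].mean(1);e=next(r for r in range(100,40,-1) if s[r]>60);e+= (s[e]-60)/(s[e]-s[e+1])
    def model(p):
        a,dx,dz=p;s,k=np.sin(a),np.cos(a)
        f=lambda x,y=0:proj(c,[x*k+.0256*s+dx,y,-.019+dz+.0256*k-x*s])
        o=[f(.09)[1]-e,f(HX)[1]-hole]
        xs=np.linspace(.03,.09,40);rr=[f(x)[1] for x in xs];ww=[f(x,.012)[0]-f(x,-.012)[0] for x in xs]
        return o+[ (np.interp(r,rr[::-1],ww[::-1])-v) for r,v in zip(rows,w)]
    r=least_squares(model,[0.1,0,0]);print(n,"tilt deg",np.degrees(r.x[0]).round(2),"slip mm",(r.x[1:]*1000).round(2),"res",r.fun.round(2),"e,hole,w",round(e,2),round(hole,2),np.round(w,1))
HX=.0445
E
python3 - <<'E'
from h import *
fit("w3");fit("w4",69)
E
```

```text
w3 tilt deg -22.27 slip mm [ 16.01 -30.54] res [ 0.28 -0.26  0.91  1.35  1.23 -2.97] e,hole,w 76.04 167.81 [48.  47.6 47.8 52.1]
w4 tilt deg 6.11 slip mm [-0.95 -2.25] res [-0.01  0.02  0.1   0.02 -0.07 -0.08] e,hole,w 69 167.09 [52.6 52.3 52.  51.6]
```

Tilt is 6.1° with about 2 mm of vertical slip. I'll press roughly 4 mm more.

```bash
python3 nudge.py '[[0,0,0.002,0,0],[0,0,0.002,0,0],[0,0,0,0,0],[0,0,0,0,0]]'; python3 -c "
from h import *
where();im=read_camera('wrist');cv2.imwrite('pics/w5.png',im)
print([(r,im[r,251].tolist()) for r in range(60,72)]);fit('w5')"
```

```text
t: 9.4
eef_pos: [0.5975, 0.2925, 0.1095]
tool_rot: [-0.0, 0.987, 0.161, -0.003]
contact_force: [-15.9, -5.3, 18.2]
gripper_width: 0.159
grasp_force: 46.1
t 9.4 cradle xyz mm [ 33.85   0.45 109.54] yaw err 0.0025 F cradle [-16.7  -0.1  18.2] grip 46.1 0.159
[(60, [140, 174, 192]), (61, [142, 178, 196]), (62, [141, 176, 195]), (63, [141, 177, 195]), (64, [141, 176, 193]), (65, [122, 149, 160]), (66, [107, 106, 104]), (67, [112, 107, 107]), (68, [152, 147, 146]), (69, [176, 165, 166]), (70, [177, 167, 166]), (71, [177, 166, 165])]
w5 tilt deg 4.46 slip mm [ 0.54 -9.64] res [ 0.03 -0.04 -0.08 -0.13 -0.04  0.31] e,hole,w 64.97 167.81 [54.7 54.4 53.9 53.1]
```

```bash
python3 -c "
from h import *
fit('w5',67.6);fit('w4',69)"
```

```text
w5 tilt deg 9.49 slip mm [-1.86 -2.39] res [ 0.01 -0.01  0.04 -0.1  -0.1   0.16] e,hole,w 67.6 167.81 [54.7 54.4 53.9 53.1]
w4 tilt deg 6.11 slip mm [-0.95 -2.26] res [-0.01  0.02  0.1   0.02 -0.07 -0.08] e,hole,w 69 167.09 [52.6 52.3 52.  51.6]
```

```bash
python3 nudge.py '[[0,0,-0.01,0,0],[0,0,-0.01,0,0],[-0.01,0,0,-0.0025,0],[-0.008,0,0,0,0],[0,0,0,0,0],[0,0,0,0,0]]' 60; python3 -c "
from h import *
where();im=read_camera('wrist');cv2.imwrite('pics/w6.png',im)
print([(r,im[r,251].tolist()) for r in range(60,72)]);fit('w6',67.6)"
```

```text
t: 10.05
eef_pos: [0.5824, 0.2872, 0.1269]
tool_rot: [0.0, 0.987, 0.162, -0.0]
contact_force: [-0.6, -0.5, -4.6]
gripper_width: 0.156
grasp_force: 58.6
t 10.05 cradle xyz mm [ 17.87   0.22 126.88] yaw err 0.0051 F cradle [-0.8 -0.2 -4.6] grip 58.6 0.156
[(60, [145, 79, 33]), (61, [144, 78, 30]), (62, [144, 79, 32]), (63, [145, 79, 33]), (64, [147, 78, 30]), (65, [148, 80, 32]), (66, [128, 84, 59]), (67, [111, 101, 103]), (68, [142, 139, 144]), (69, [167, 159, 159]), (70, [173, 163, 161]), (71, [173, 162, 162])]
w6 tilt deg 38.31 slip mm [-0.52  1.31] res [-0.43  0.92  7.87  6.89 -7.65 -8.6 ] e,hole,w 67.6 167.78 [70.1 69.5 82.5 82. ]
```

```bash
python3 nudge.py '[[-0.003,0,0.008,-0.002,0],[0,0,0.003,0,0],[0,0,0,0,0]]'; python3 -c "
from h import *
where()"; python3 nudge.py '[[0,0,0.001,0,0],[0,0,0.001,0,0],[0,0,0,0,0]]'; python3 -c "
from h import *
where()"
```

```text
t: 10.4
eef_pos: [0.5798, 0.2862, 0.1157]
tool_rot: [0.0, 0.987, 0.163, -0.001]
contact_force: [-0.6, 0.3, -2.0]
gripper_width: 0.152
grasp_force: 58.9
t 10.4 cradle xyz mm [1.5040e+01 7.0000e-02 1.1571e+02] yaw err 0.0069 F cradle [-0.4  0.5 -2. ] grip 58.9 0.152
t: 10.7
eef_pos: [0.5803, 0.2864, 0.1147]
tool_rot: [-0.0, 0.987, 0.163, 0.0]
contact_force: [-0.2, -0.2, 1.5]
gripper_width: 0.15
grasp_force: 59.4
t 10.7 cradle xyz mm [ 15.64   0.14 114.66] yaw err 0.0069 F cradle [-0.2 -0.2  1.5] grip 59.4 0.15
```

Seat contact was felt at TCP z ≈ 115.2. I'll raise about 1 mm, correct the yaw, and slide in towards the plunger while watching the force.

```bash
python3 nudge.py '[[0,0,-0.0015,0.007,0],[-0.006,0,0,0,0],[-0.005,0,0,0,0],[0,0,0,0,0]]'; python3 -c "
from h import *
where()"; python3 nudge.py '[[-0.002,0,0,0,0],[-0.002,0,0,0,0],[0,0,0,0,0]]'; python3 -c "
from h import *
where()";  python3 nudge.py '[[-0.002,0,0,0,0],[0,0,0,0,0]]'; python3 -c "
from h import *
where()"
```

```text
t: 11.1
eef_pos: [0.5685, 0.2826, 0.1155]
tool_rot: [0.0, 0.987, 0.16, -0.001]
contact_force: [0.3, 0.3, -3.7]
gripper_width: 0.151
grasp_force: 58.6
t 11.1 cradle xyz mm [  3.24   0.2  115.45] yaw err 0.0002 F cradle [ 0.4  0.2 -3.7] grip 58.6 0.151
t: 11.4
eef_pos: [0.5661, 0.2817, 0.1159]
tool_rot: [-0.0, 0.987, 0.159, 0.0]
contact_force: [0.9, 0.4, -3.8]
gripper_width: 0.154
grasp_force: 58.6
t 11.4 cradle xyz mm [  0.62   0.16 115.93] yaw err -0.0 F cradle [ 1.   0.1 -3.8] grip 58.6 0.154
t: 11.6
eef_pos: [0.5646, 0.2813, 0.1161]
tool_rot: [-0.0, 0.987, 0.159, 0.001]
contact_force: [2.9, 0.3, -4.1]
gripper_width: 0.153
grasp_force: 58.6
t 11.6 cradle xyz mm [ -0.89   0.19 116.13] yaw err -0.0001 F cradle [ 2.8 -0.7 -4.1] grip 58.6 0.153
```

The plunger was met at about TCP x = +0.8, as predicted. Pushing on.

```bash
python3 nudge.py '[[-0.003,0,0,0,0],[-0.003,0,0,0,0],[-0.002,0,0,0,0],[0,0,0,0,0]]'; python3 -c "
from h import *
where()"; python3 nudge.py '[[-0.002,0,0,0,0],[-0.002,0,0,0,0],[0,0,0,0,0]]'; python3 -c "
from h import *
where();im=read_camera('wrist');cv2.imwrite('pics/w7.png',im)
print([(r,im[r,251].tolist()) for r in range(60,72)])"
```

```text
t: 12.0
eef_pos: [0.5576, 0.2789, 0.1165]
tool_rot: [-0.0, 0.987, 0.159, 0.002]
contact_force: [6.0, 2.5, -5.0]
gripper_width: 0.153
grasp_force: 58.6
t 12.0 cradle xyz mm [ -8.36   0.15 116.5 ] yaw err -0.0001 F cradle [ 6.5  0.5 -5. ] grip 58.6 0.153
t: 12.3
eef_pos: [0.5545, 0.2779, 0.1168]
tool_rot: [-0.001, 0.987, 0.159, 0.002]
contact_force: [7.5, 3.3, -4.1]
gripper_width: 0.151
grasp_force: 58.6
t 12.3 cradle xyz mm [-11.56   0.15 116.77] yaw err -0.0002 F cradle [ 8.2  0.8 -4.1] grip 58.6 0.151
[(60, [85, 81, 75]), (61, [85, 81, 72]), (62, [82, 79, 71]), (63, [85, 81, 74]), (64, [82, 79, 73]), (65, [66, 66, 62]), (66, [39, 42, 41]), (67, [85, 86, 89]), (68, [132, 128, 132]), (69, [168, 158, 159]), (70, [175, 164, 164]), (71, [172, 163, 163])]
```

Force is 8.2 N, so the plunger is at about 12.4 mm and the tilt is unchanged. I'll push in to about 15 mm, then start levelling.

```bash
python3 nudge.py '[[-0.0015,0,0,0,0],[-0.0015,0,0.001,0,0],[0,0,0.001,0,0],[0,0,0,0,0]]'; python3 -c "
from h import *
where()"; python3 nudge.py '[[0.001,0,0.003,0,0],[0.001,0,0.003,0,0],[0,0,0,0,0]]'; python3 -c "
from h import *
where();im=read_camera('wrist');cv2.imwrite('pics/w8.png',im)
print([(r,im[r,251].tolist()) for r in range(62,74)])"
```

```text
t: 12.75
eef_pos: [0.5526, 0.2773, 0.1157]
tool_rot: [-0.001, 0.987, 0.159, 0.003]
contact_force: [7.8, 1.9, 1.1]
gripper_width: 0.156
grasp_force: 59.4
t 12.75 cradle xyz mm [-13.58   0.18 115.74] yaw err -0.0003 F cradle [ 8.  -0.6  1.1] grip 59.4 0.156
t: 13.05
eef_pos: [0.5553, 0.2781, 0.1104]
tool_rot: [-0.001, 0.987, 0.159, 0.004]
contact_force: [8.0, 2.0, 4.5]
gripper_width: 0.15
grasp_force: 59.9
t 13.05 cradle xyz mm [-10.75   0.14 110.37] yaw err -0.0005 F cradle [ 8.2 -0.6  4.5] grip 59.9 0.15
[(62, [86, 84, 76]), (63, [86, 81, 76]), (64, [81, 79, 72]), (65, [66, 67, 65]), (66, [37, 37, 38]), (67, [100, 96, 94]), (68, [181, 174, 171]), (69, [204, 196, 192]), (70, [198, 193, 188]), (71, [161, 156, 156]), (72, [162, 154, 153]), (73, [175, 163, 163])]
```

```bash
python3 nudge.py '[[-0.002,0,0.001,0,0],[0,0,0.002,0,0],[0,0,0.002,0,0],[0,0,0,0,0]]'; python3 -c "
from h import *
where()"; python3 nudge.py '[[0,0,0.002,0,0],[0,0,0,0,0]]'; python3 -c "
from h import *
where();im=read_camera('wrist');cv2.imwrite('pics/w9.png',im)
"
```

```text
t: 13.5
eef_pos: [0.5564, 0.2786, 0.1071]
tool_rot: [-0.002, 0.987, 0.159, 0.007]
contact_force: [13.4, 3.7, 7.1]
gripper_width: 0.151
grasp_force: 60.3
t 13.5 cradle xyz mm [ -9.57   0.2  107.1 ] yaw err -0.0008 F cradle [13.8 -0.7  7.1] grip 60.3 0.151
t: 13.7
eef_pos: [0.5569, 0.2788, 0.1054]
tool_rot: [-0.002, 0.987, 0.159, 0.008]
contact_force: [15.1, 4.1, 9.3]
gripper_width: 0.15
grasp_force: 60.5
t 13.7 cradle xyz mm [ -9.     0.22 105.45] yaw err -0.0008 F cradle [15.6 -0.9  9.3] grip 60.5 0.15
```

```bash
python3 -c "
from h import *
for n in ('w7','w8','w9'):
    im=cv2.imread(f'pics/{n}.png');b=im[150:190,235:268].mean(2);y,x=np.nonzero(b<110);print(n,'hole',y.mean()+150,'rows',im[62:84,251].mean(1).astype(int).tolist())
    for r in (86,110,130,): print(r,im[r,215:290].mean(1).astype(int).tolist())
"
```

```text
w7 hole 167.92857142857142 rows [77, 80, 78, 64, 40, 86, 130, 161, 167, 166, 166, 165, 165, 164, 165, 166, 164, 164, 163, 165, 165, 165]
86 [196, 193, 193, 195, 196, 172, 93, 187, 191, 123, 145, 152, 158, 160, 160, 163, 164, 167, 167, 167, 163, 164, 165, 165, 166, 166, 165, 164, 165, 165, 161, 159, 163, 159, 163, 163, 165, 167, 168, 168, 167, 169, 164, 160, 159, 158, 163, 162, 162, 166, 161, 165, 164, 163, 164, 164, 162, 165, 164, 164, 163, 161, 162, 165, 157, 181, 109, 159, 192, 199, 200, 198, 197, 194, 193]
110 [91, 137, 142, 139, 142, 145, 146, 142, 86, 84, 74, 148, 156, 163, 161, 162, 165, 165, 168, 169, 168, 165, 165, 164, 164, 167, 165, 165, 161, 163, 164, 161, 160, 161, 161, 162, 166, 165, 167, 168, 167, 164, 163, 160, 160, 159, 159, 164, 162, 162, 162, 165, 164, 165, 165, 164, 166, 163, 162, 164, 163, 164, 167, 104, 79, 125, 136, 132, 134, 134, 137, 138, 98, 89, 77]
130 [81, 74, 160, 169, 167, 167, 168, 169, 169, 90, 73, 80, 150, 157, 161, 162, 163, 161, 167, 170, 170, 167, 165, 167, 166, 167, 166, 166, 166, 163, 164, 164, 161, 160, 163, 164, 163, 167, 168, 170, 169, 167, 162
[... 1985 characters left out ...]
00, 202, 200, 146, 146, 160, 162, 161, 163, 165, 165, 170, 167, 162, 164, 166, 165, 165, 166, 165, 163, 162, 163, 163, 162, 161, 164, 163, 166, 167, 167, 167, 165, 162, 160, 160, 161, 166, 164, 163, 163, 163, 166, 165, 163, 165, 162, 165, 162, 163, 165, 169, 143, 192, 199, 200, 201, 201, 168, 107, 146, 183, 186, 183, 183, 182]
130 [126, 168, 169, 169, 168, 169, 169, 162, 93, 81, 79, 75, 143, 160, 157, 160, 163, 165, 166, 167, 170, 168, 168, 166, 167, 167, 167, 167, 165, 165, 164, 162, 163, 162, 162, 163, 165, 167, 169, 168, 165, 164, 162, 163, 161, 160, 164, 165, 164, 163, 165, 168, 167, 165, 164, 166, 163, 163, 163, 161, 153, 205, 127, 81, 75, 69, 160, 170, 167, 167, 166, 170, 172, 105, 80]
```

The bar's end (row 74) shows a bright gap to the lip edge (row 69), so it's clear of the lip and already going down behind it. Continuing to level while holding x.

```bash
python3 nudge.py '[[-0.001,0,0.002,0,0],[-0.0005,0,0.002,0,0],[0,0,0,0,0]]'; python3 -c "
from h import *
where()"; python3 nudge.py '[[-0.0005,0,0.002,0,0],[0,0,0.001,0,0],[0,0,0,0,0]]'; python3 -c "
from h import *
where();im=read_camera('wrist');cv2.imwrite('pics/w10.png',im)
b=im[150:190,235:268].mean(2);y,x=np.nonzero(b<110);print('hole',y.mean()+150,'rows62',im[62:90,251].mean(1).astype(int).tolist())
"
```

```text
t: 14.05
eef_pos: [0.5571, 0.2788, 0.1022]
tool_rot: [-0.003, 0.987, 0.159, 0.009]
contact_force: [17.4, 4.7, 8.7]
gripper_width: 0.154
grasp_force: 60.7
t 14.05 cradle xyz mm [ -8.87   0.2  102.17] yaw err -0.0009 F cradle [18.  -1.   8.7] grip 60.7 0.154
t: 14.35
eef_pos: [0.5576, 0.279, 0.0997]
tool_rot: [-0.003, 0.987, 0.159, 0.01]
contact_force: [17.3, 5.2, 9.9]
gripper_width: 0.154
grasp_force: 61.0
t 14.35 cradle xyz mm [-8.33  0.23 99.7 ] yaw err -0.001 F cradle [18.1 -0.5  9.9] grip 61.0 0.154
hole 169.33590733590734 rows62 [79, 79, 78, 79, 81, 76, 46, 38, 129, 185, 193, 192, 193, 196, 195, 168, 156, 166, 165, 166, 164, 166, 167, 165, 165, 167, 164, 165]
```

```bash
python3 nudge.py '[[0,0,0.002,0,0],[0,0,0,0,0]]'; python3 -c "
from h import *
where()"; python3 nudge.py '[[0,0,0.0015,0,0],[0,0,0,0,0]]'; python3 -c "
from h import *
where();im=read_camera('wrist');cv2.imwrite('pics/w11.png',im)
b=im[150:190,235:268].mean(2);y,x=np.nonzero(b<110);print('hole',y.mean()+150,'rows62',im[62:90,251].mean(1).astype(int).tolist())
"
```

```text
t: 14.6
eef_pos: [0.5578, 0.2791, 0.0987]
tool_rot: [-0.003, 0.987, 0.159, 0.011]
contact_force: [15.8, 4.8, 17.3]
gripper_width: 0.151
grasp_force: 62.0
t 14.6 cradle xyz mm [-8.03  0.24 98.7 ] yaw err -0.001 F cradle [16.5 -0.5 17.3] grip 62.0 0.151
t: 14.8
eef_pos: [0.5578, 0.2791, 0.0986]
tool_rot: [-0.003, 0.987, 0.159, 0.011]
contact_force: [12.2, 1.9, 28.6]
gripper_width: 0.155
grasp_force: 63.9
t 14.8 cradle xyz mm [-8.02  0.26 98.63] yaw err -0.0011 F cradle [12.2 -2.  28.6] grip 63.9 0.155
hole 169.5 rows62 [79, 79, 79, 80, 79, 76, 61, 37, 98, 173, 197, 192, 192, 192, 193, 196, 173, 161, 165, 164, 165, 164, 166, 166, 165, 166, 164, 166]
```

The bar is seated on both posts: z has stopped at 98.6 and Fz is rising. I'll ease the down-force and let it back under the lip.

```bash
python3 nudge.py '[[0,0,-0.0018,0,0],[0.002,0,0,0,0],[0.002,0,0,0,0],[0.002,0,0,0,0],[0.002,0,0,0,0],[0,0,0,0,0]]'; python3 -c "
from h import *
where()"; python3 nudge.py '[[0.002,0,0,0,0],[0.002,0,0,0,0],[0,0,0,0,0]]'; python3 -c "
from h import *
where()"
```

```text
t: 15.45
eef_pos: [0.5572, 0.2788, 0.0986]
tool_rot: [-0.002, 0.987, 0.159, 0.002]
contact_force: [-13.1, -6.4, 41.7]
gripper_width: 0.155
grasp_force: 65.9
t 15.45 cradle xyz mm [-8.68  0.2  98.56] yaw err -0.0005 F cradle [-14.5  -1.9  41.7] grip 65.9 0.155
t: 15.75
eef_pos: [0.5574, 0.279, 0.0984]
tool_rot: [-0.001, 0.987, 0.159, -0.002]
contact_force: [-23.3, -9.5, 51.5]
gripper_width: 0.154
grasp_force: 67.7
t 15.75 cradle xyz mm [-8.46  0.28 98.39] yaw err -0.0003 F cradle [-25.1  -1.7  51.5] grip 67.7 0.154
```

The x force is consistent with friction under too much down-force, so I'll relieve z in small steps.

```bash
python3 nudge.py '[[-0.004,0,-0.0015,0,0],[0,0,-0.0015,0,0],[0,0,0,0,0]]'; python3 -c "
from h import *
where();im=read_camera('wrist');cv2.imwrite('pics/w12.png',im)
b=im[150:190,235:268].mean(2);y,x=np.nonzero(b<110);print('hole',y.mean()+150,'rows62',im[62:90,251].mean(1).astype(int).tolist())
cv2.imwrite('pics/s12.png',read_camera('side'));cv2.imwrite('pics/c12.png',read_camera('scene'))
a=cv2.resize(cv2.imread('pics/c12.png')[190:270,170:290],(480,320),interpolation=2);b=cv2.resize(cv2.imread('pics/s12.png')[150:220,190:295],(320,214),interpolation=2)
w=im[50:210,170:330];w=cv2.resize(w,(320,320));v=np.zeros((540,800,3),np.uint8);v[:320,:480]=a;v[:320,480:]=w;v[320:534,:320]=b;cv2.imwrite('pics/v12.png',v)"
```

```text
t: 16.05
eef_pos: [0.5574, 0.279, 0.0985]
tool_rot: [-0.001, 0.987, 0.159, 0.002]
contact_force: [0.3, -0.4, 15.0]
gripper_width: 0.15
grasp_force: 62.4
t 16.05 cradle xyz mm [-8.46  0.28 98.51] yaw err -0.0002 F cradle [ 0.2 -0.4 15. ] grip 62.4 0.15
hole 169.5136186770428 rows62 [80, 77, 82, 80, 74, 49, 48, 168, 198, 194, 191, 193, 193, 195, 196, 165, 154, 166, 165, 166, 164, 163, 166, 166, 164, 165, 165, 165]
```

View pics/v12.png

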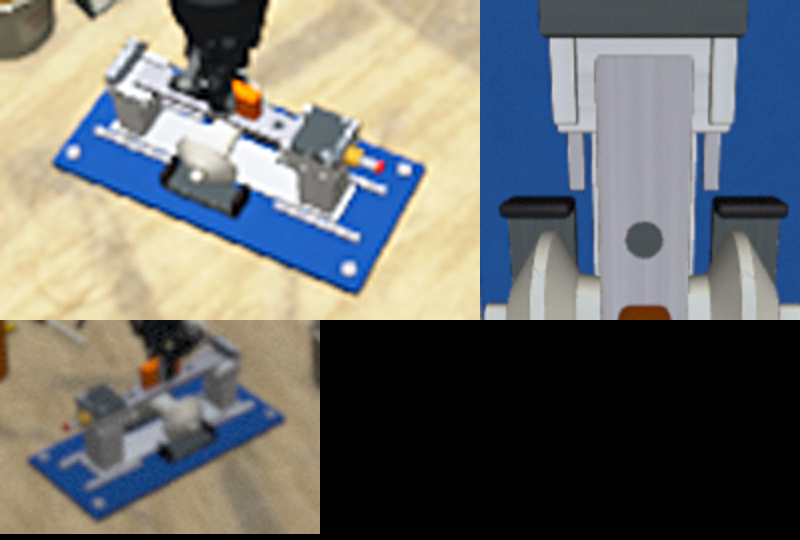

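The bar lies flat between the catch cheeks, with its end just short of the lip and the brass rod showing at the back of the pocket. I'll relieve more and move +x.

```bash
python3 nudge.py '[[0,0,-0.0015,0,0],[0.001,0,0,0,0],[0.002,0,0,0,0],[0,0,0,0,0]]'; python3 -c "
from h import *
where()"; python3 nudge.py '[[0.002,0,-0.0006,0,0],[0.002,0,-0.0004,0,0],[0,0,0,0,0]]'; python3 -c "
from h import *
where()"
```

```text
t: 16.6
eef_pos: [0.5585, 0.2793, 0.0985]
tool_rot: [-0.0, 0.987, 0.159, 0.0]
contact_force: [-2.8, -0.9, 12.5]
gripper_width: 0.156
grasp_force: 61.9
t 16.6 cradle xyz mm [-7.31  0.21 98.54] yaw err -0.0002 F cradle [-2.9  0.  12.5] grip 61.9 0.156
t: 16.9
eef_pos: [0.5623, 0.2805, 0.0986]
tool_rot: [-0.0, 0.987, 0.159, 0.0]
contact_force: [-0.6, 0.1, 6.8]
gripper_width: 0.151
grasp_force: 61.2
t 16.9 cradle xyz mm [-3.36  0.2  98.56] yaw err -0.0001 F cradle [-0.6  0.3  6.8] grip 61.2 0.151
```

It's sliding under the lip. On to the wall, expected at about x = +2.

```bash
python3 nudge.py '[[0.002,0,0,0,0],[0.002,0,0,0,0],[0,0,0,0,0]]'; python3 -c "
from h import *
where()"; python3 nudge.py '[[0.0015,0,0,0,0],[0,0,0,0,0]]'; python3 -c "
from h import *
where();im=read_camera('wrist');cv2.imwrite('pics/w13.png',im)
print('rows62',im[62:100,251].mean(1).astype(int).tolist())"
```

```text
t: 17.2
eef_pos: [0.5652, 0.2815, 0.0986]
tool_rot: [-0.0, 0.987, 0.159, -0.001]
contact_force: [-3.8, -1.3, 9.3]
gripper_width: 0.155
grasp_force: 61.6
t 17.2 cradle xyz mm [-0.26  0.18 98.55] yaw err -0.0001 F cradle [-4.1  0.   9.3] grip 61.6 0.155
t: 17.4
eef_pos: [0.5662, 0.2818, 0.0986]
tool_rot: [-0.0, 0.987, 0.159, -0.001]
contact_force: [-5.2, -2.1, 10.8]
gripper_width: 0.149
grasp_force: 61.7
t 17.4 cradle xyz mm [ 0.81  0.19 98.55] yaw err -0.0 F cradle [-5.6 -0.3 10.8] grip 61.7 0.149
rows62 [183, 175, 166, 148, 179, 193, 191, 196, 163, 105, 79, 78, 82, 78, 82, 83, 83, 79, 80, 80, 79, 81, 82, 81, 82, 82, 75, 59, 77, 139, 171, 166, 167, 166, 166, 169, 165, 166]
```

```bash
python3 nudge.py '[[0.0015,0,0,0,0],[0,0,0,0,0]]'; python3 -c "
from h import *
where()"; python3 nudge.py '[[0.0015,0,-0.0002,0,0],[0,0,0,0,0]]'; python3 -c "
from h import *
where()"
```

```text
t: 17.65
eef_pos: [0.5667, 0.282, 0.0986]
tool_rot: [0.0, 0.987, 0.159, -0.002]
contact_force: [-7.9, -3.1, 14.1]
gripper_width: 0.151
grasp_force: 62.2
t 17.65 cradle xyz mm [ 1.29  0.2  98.55] yaw err 0.0 F cradle [-8.5 -0.4 14.1] grip 62.2 0.151
t: 17.85
eef_pos: [0.5667, 0.282, 0.0985]
tool_rot: [0.0, 0.987, 0.159, -0.004]
contact_force: [-13.5, -4.4, 17.3]
gripper_width: 0.152
grasp_force: 62.7
t 17.85 cradle xyz mm [ 1.27  0.18 98.48] yaw err -0.0 F cradle [-14.2   0.1  17.3] grip 62.7 0.152
```

It has stopped at the wall. I'll relax, open, and withdraw upward.

```bash
python3 nudge.py '[[-0.0015,0,-0.0008,0,0],[0,0,0,0,0],[0,0,0,0,0.3],[0,0,0,0,0.5],[0,0,0,0,0.5],[0,0,0,0,0.5],[0,0,-0.004,0,0.5],[0,0,-0.01,0,0.6],[0,0,-0.02,0,0.6],[0,0,-0.03,0,0.6],[0,0,-0.03,0,0.6],[0,0,-0.03,0,0.6],[0,0,0,0,0.6],[0,0,0,0,0.6]]'
python3 - <<'E'
from h import *
o=where();im=read_camera("wrist");cv2.imwrite("pics/w14.png",im);c=cam("wrist",o);d=np.load("cr.npz");O,ex,ey=d["O"],d["ex"],d["ey"]
hsv=cv2.cvtColor(im,cv2.COLOR_BGR2HSV);k=big(cv2.inRange(hsv,(5,170,100),(17,255,255)),150,60,370,384)
print("fin px",cv2.minAreaRect(k))
g=cv2.cvtColor(im,cv2.COLOR_BGR2GRAY)
for y in(-.008,0,.008):print("axis",y,[(x,int(g[tuple(np.clip(proj(c,[*(O+x/1000*ex+y*ey),.094]).round().astype(int)[::-1],0,[383,511]))])) for x in range(60,112,3)])
for x in(-50,45,70):print("across",x,[(y,int(g[tuple(np.clip(proj(c,[*(O+x/1000*ex+y/1000*ey),.094]).round().astype(int)[::-1],0,[383,511]))])) for y in range(-24,25,3)])
w=[onz(c,*p[0],.126)[:2]-O for p in cv2.convexHull(k)];print("fin top x",min(v@ex for v in w),max(v@ex for v in w),"y",min(v@ey for v in w),max(v@ey for v in w))
for n in("scene","side"):cv2.imwrite(f"pics/{n}14.png",read_camera(n))
# bystanders + hub: difference to start images
for n,b in(("scene",(190,280,245,320)),("side",(165,135,198,175))):
    A,B=[cv2.imread(f"pics/{n}{i}.png") for i in("0","14")]
    D=cv2.absdiff(A,B).max(2);x0,y0,x1,y1=b;print(n,"mug diff",D[y0:y1,x0:x1].mean(), "p99",np.percentile(D[y0:y1,x0:x1],99))
    for nm,bb in(("tape",(255,145,282,170) if n=="scene" else (302,226,338,254)),("pedal",(282,134,305,154) if n=="scene" else (320,258,358,286))):
        x0,y0,x1,y1=bb;print(nm,D[y0:y1,x0:x1].mean(),np.percentile(D[y0:y1,x0:x1],99))
E
```

```text
t: 19.25
eef_pos: [0.5692, 0.2828, 0.224]
tool_rot: [-0.001, 0.987, 0.159, 0.001]
contact_force: [0.8, 0.4, -1.0]
gripper_width: 0.602
grasp_force: 0.0
t 19.25 cradle xyz mm [3.9500e+00 1.8000e-01 2.2404e+02] yaw err -0.0001 F cradle [ 0.9  0.1 -1. ] grip 0.0 0.602
fin px ((252.0, 196.5), (63.0, 14.0), 90.0)
axis -0.008 [(60, 162), (63, 161), (66, 162), (69, 162), (72, 163), (75, 159), (78, 159), (81, 161), (84, 74), (87, 77), (90, 77), (93, 117), (96, 113), (99, 113), (102, 100), (105, 68), (108, 72), (111, 69)]
axis 0 [(60, 162), (63, 161), (66, 160), (69, 160), (72, 160), (75, 161), (78, 162), (81, 161), (84, 76), (87, 75), (90, 76), (93, 125), (96, 109), (99, 106), (102, 104), (105, 69), (108, 69), (111, 69)]
axis 0.008 [(60, 164), (63, 164), (66, 164), (69, 165), (72, 164), (75, 162), (78, 164), (81, 163), (84, 76), (87, 80), (90, 76), (93, 121), (96, 105), (99, 98), (102, 105), (105, 72), (108, 68), (111, 67)]
across -50 [(-24, 65), (-21, 168), (-18, 168), (-15, 176), (-12, 115), (-9, 167), (-6, 160), (-3, 158), (0, 103), (3, 141), (6, 165), (9, 159), (12, 69), (15, 193), (18, 144), (21, 162), (24, 75)]
across 45 [(-24, 14), (-21, 29), (-18, 70), (-15, 196), (-12, 154), (-9, 160), (-6, 159), (-3, 75), (0, 79), (3, 74), (6, 166), (9, 163), (12, 129), (15, 185), (18, 68), (21, 71), (24, 14)]
across 70 [(-24, 68), (-21, 194), (-18, 194), (-15, 189), (-12, 189), (-9, 158), (-6, 158), (-3, 156), (0, 161), (3, 160), (6, 162), (9, 160), (12, 148), (15, 189), (18, 191), (21, 197), (24, 73)]
fin top x -0.026119271961905548 0.03234269502039386 y -0.0066142662221669625 0.006060035878238286
scene mug diff 2.1645454545454546 p99 4.0
tape 2.2074074074074073 4.0
pedal 1.682608695652174 4.0
side mug diff 5.671969696969697 p99 19.0
tape 4.479166666666667 11.0
pedal 5.078007518796992 13.0
```

The bar is centred, under the lip and released, and the bystanders haven't moved. Handing in.

```bash
python3 -c "
from station import bot, monitor, read_camera, camera_info
print(bot.hand_in())"
```

```text
the job is handed in; nothing more can be done
None
```

I laid the bar across both posts, pushed it in against the spring to about 14–15 mm, lowered it behind the lip, let it back to the wall and released it. I handed the job in at about 19 s. The pedal, tape roll and mug match their starting pictures. I took the hub as undisturbed from the clearances, without measuring it, and I haven't seen a verdict.

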